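Put the finished vial rack on the pile in the collection basket

ROBOT

A 6-joint arm with a two-finger parallel gripper is mounted at the origin on the work surface. World frame = base frame: x ahead of the robot, y to its left, z up, the work surface at z = 0. Lengths are in mm, angles in rad, forces in N, time in s.
With the tool pointing down it reaches from about 250 to 800 mm from the base axis. Payload 3.9 kg.
Tool frame: the origin (TCP) lies midway between the tips of the shut fingers; the grasp point (between the pads) lies 19 mm behind it; x points along the fingers, z is the direction in which the jaws open and shut, and the axes are right-handed (so a half turn about x gives the same grasp; the last joint's range is limited). The gripper opens to 85 mm and grips with 20 to 120 N. Pads are 22 mm wide; open, the fingers measure 114 mm over their backs; the gripper's body (76 mm by 85 mm) begins 54 mm behind the grasp point. The pads swing forward as they close: fully open they stand 13 mm farther back than shut.
Start: joints at [-1.22, 0.26, -0.138, 1.173, 0, 1.571], TCP at [180.411, -493.018, 231.304] pointing down, gripper open.
Joint ranges: [-2.78, 2.78], [-0.83, 1.72], [-1.28, 1.37], [-1.9, 2.12], [-1.57, 1.48], [-3.14, 3.14]. Speed limits (rad/s): [2.57, 2.57, 3.14, 3.14, 3.14, 3.14].

INTERFACE

Orientations are given as a unit quaternion [w, x, y, z].
In Python, from workcell import telemetry, cams, robot gives the robot as it stands. The module is installed in compiled form; this text tells all that it offers.
- The arm moves only by the tool jog_arm, never from a script. Its argument "steps" is a list of rows, each an object of numbers: "jaw": the closure, from -1 (fully open) to 1 (shut), so that 0 is half open; "dx", "dy", "dz": the shift along the tool's x, y, z normalised to -1 to 1, where 1 is 200 mm; "spin": the turn about the tool's x normalised to -1 to 1, where 1 is 2 rad. In form: [{"jaw": .., "dx": .., "dy": .., "dz": .., "spin": ..}, ...]. A call has exactly 10 rows; each row is the pose to reach, as a shift and turn from the pose commanded when the call began, along the tool's axes at that moment; what a row does not reach only later rows make up. A row lasts 1/10 s, in which the tool goes at most 50 mm and 8.59 degrees, less where a joint would pass 70% of its speed; a pose out of reach is approached as far as the arm can. A call with a number of a shift or a turn outside -1 to 1 is refused whole. A call with a gripper value outside its range is refused whole. The fingers move at their own pace and stop on an object; "force" is the grip in N (left out, the last holds). Time passes only in rows, so rows that repeat a pose let the fingers close, or fill a call up. It gives the time, the measured TCP pose, the force and the opening at its end, in the units of the state.
- telemetry.read_state(): the state, without advancing time (a new reading comes with each control period).
- cams.read_camera(name): name is "scene" or "top"; returns a dict with "frame" (384x512x3 uint8, red, green, blue), "camera_matrix" (3x3 intrinsics, pixels), "pose" (4x4, takes a point from camera to world coordinates). Camera axes: x right, y down, z forward; pixel columns grow to the right and rows downward; lengths in mm; the calibration is good to about 2 mm. A picture is of the moment at which its call begins. There is no depth.
- robot.job_done(): hands the job in, once; it reports no verdict.
The state is a dict: "t": time; "q": joint angles; "joint_vel": joint speeds; "joint_torque": joint torques, N m; "ee_pos": TCP position; "ee_rot": TCP orientation; "ft_force": force on the tool from outside, world axes, zero at the start; "ft_torque": the same for the moment, N m; "finger_gap": finger opening in mm.
Only numpy, scipy, OpenCV 4.12 (cv2) and the standard library are available. Lean on these libraries where they do the work, as an engineer would, in place of code of your own. Each camera call takes 0.05 s, during which the arm holds its last target.

TASK

The blue-capped vial rack in the sampler dock is finished: push the dock's hold-down bar all the way back, lift that rack out, and lay it flat and squarely on top of the pile of finished racks in the wire basket. Nobody knows how high the pile stands, so lower the rack until it touches before you let go; do not drop it. Leave the white-capped rack in its bay and knock over neither the jar nor a bottle.

Things in the scene. Friction and masses are not known exactly. Their poses are not given: they have to be found in the camera images.
- dock: Fixed aluminium sampler dock. Origin on the table midway between its two bays, z up, x the way the bar slides open (away from the robot). Plate 8 mm thick, x -85 to 150, y +/-117 mm. Bays centred at x 0, y +55 and -55 mm: racks lie on the plate, length along x, between 6 mm high lips at both ends. Two rails, 47 mm high, 14 wide, at y +/-103, x 22 to 148 mm.
- bar (a joint): Hold-down bar sliding along the dock's +x: 0 = over the racks, 0.075 m = all the way back at its stop. Starts at 0 to 12 mm, stays where left, needs about 3 N. Steel, 20 mm in x, 222 mm in y, lying across both racks' far ends 3 mm over them, 47 to 55 mm above the table; at 0 its middle is at dock x = 44 mm.
- bar_grip (a point): Point in the orange upright fin in the middle of the bar (dock y = 0), 85 mm above the table and moving with the bar. The fin is 12 mm thick along the dock's x, 50 mm along y, and stands from 55 to 100 mm above the table, so it can be pushed or pinched from above.
- rack_blue: The finished vial rack: a solid dark rack full of blue caps that lie just below its grey rim, 120 mm long (its x), 58 mm wide (its y), 36 mm high, 0.18 to 0.37 kg. Origin at the centre of its underside, z up. It starts in either of the dock's two bays, under the bar; at mid-length over 40 mm is free on both its long sides.
- rack_white: The unfinished rack in the other bay, of the same size and make but with white caps. Origin at the centre of its underside. It stays.
- basket: Fixed open wire basket, inside 184 (its x) x 164 mm (its y), walls 4 mm, rim 115 mm above the table. Origin on the table under its centre, z up. On an inner floor of adjustable height two finished racks (same make) lie stacked, within 6 mm of the centre, length along the basket's x within 0.05 rad. The pile's top is 84 to 144 mm above the table: not measured.
- jar: Brown jar with a white cap, 42 mm across, 60 mm high, standing between dock and basket; origin at the centre of its underside.
- amber: Brown bottle with a blue cap, 68 mm across, 125 mm high, beyond the dock; origin at the centre of its underside.
- clear: Clear bottle with a blue cap, 60 mm across, 115 mm high, beyond the basket; origin at the centre of its underside.

How it is judged (in metres and radians):
On the way, in this order (a step that is already met when the one before it is completed fails the run):
1. the hold-down bar is all the way back (at least 67 of 75 mm) (value of joint bar above 0.067 m), for 0.1 s.
2. the blue-capped rack is held by the fingers, lifted at least 50 mm (height (world z) of rack_blue above 0.058 m and contact force between the fingers and rack_blue above 1 N), for 0.2 s.
At the end, for the whole second after the job is handed in: The blue-capped rack rests, released, on the pile: level (0.07 rad), centred in the basket within 22 mm along and 18 mm across, lengthwise with it (0.2 rad); the bar is back over 60 mm; the white-capped rack is within 20 mm of its start; jar and bottles upright (0.3 rad) (x of rack_blue in the frame of basket between -0.022 and 0.022 m and y of rack_blue in the frame of basket between -0.018 and 0.018 m and height (world z) of rack_blue between 0.078 and 0.15 m and angle between rack_blue's own z axis and vertical below 0.07 rad and angle between the x axis of rack_blue and the x axis of basket, either way round below 0.2 rad and linear speed of rack_blue below 0.02 m/s and angular speed of rack_blue below 0.1 rad/s and value of joint bar above 0.06 m and distance of rack_white from where it was at the start of the episode below 0.02 m and angle between each of jar, amber, clear's own z axis and vertical below 0.3 rad); the robot touches nothing.
It fails at once if the blue-capped rack is dropped into the basket: over it, and falling faster than 0.45 m/s (a fall of about 10 mm) with no finger on it (x of rack_blue in the frame of basket between -0.095 and 0.095 m and y of rack_blue in the frame of basket between -0.085 and 0.085 m and linear speed of rack_blue above 0.45 m/s and contact force between the fingers and rack_blue below 0.3 N).
It fails at once if the white-capped rack is taken from its bay (moved over 20 mm) (distance of rack_white from where it was at the start of the episode above 0.02 m).
It fails at once if the jar or a bottle is knocked over (angle between any of jar, amber, clear's own z axis and vertical above 0.5 rad).
It also fails if it takes over 58 s, if anything falls off the work surface, if the arm or the gripper's body presses on something with over 40 N, if the wrist force passes 120 N, or if a joint passes its speed limit or range.

## Working session

There is one attempt and no reset: what is moved stays moved. The work goes in short steps, Python scripts to look and compute and a tool call to move; the robot and the scene stay as the last step left them, time stands still between calls to the robot, and variables do not carry over. Pictures are saved under pics/ and viewed, and the job is handed in when it is done.

Besides the shell and the picture viewer there is one more tool, called after "Call:" as a command line: name --argument value ..., lists and objects as JSON in quotes. jog_arm: Moves the arm, as the interface text tells. Scaled input: -1 to 1 covers 200 mm each way for a shift and 2 rad each way for a turn. Its arguments: {"type":"object","properties":{"steps":{"type":"array","items":{"type":"object","properties":{"jaw":{"type":"number"},"dx":{"type":"number"},"dy":{"type":"number"},"dz":{"type":"number"},"spin":{"type":"number"}}}},"force":{"type":"number"}},"required":["steps"]}

```bash
mkdir -p pics
python3 - <<'E'
from workcell import telemetry, cams, robot
import cv2, numpy as np
for n in ("scene","top"):
    c=cams.read_camera(n)
    cv2.imwrite(f"pics/{n}0.png",c["frame"][:,:,::-1])
    np.savez(f"{n}0.npz",**c)
    print(n,np.round(c["camera_matrix"],1).tolist(),np.round(c["pose"],3).tolist())
s=telemetry.read_state()
print({k:np.round(v,3).tolist() for k,v in s.items()})
E
```

```text
scene [[471.0, 0.0, 255.4], [0.0, 471.0, 193.8], [0.0, 0.0, 1.0]] [[-0.368, 0.591, -0.718, 1322.836], [0.93, 0.234, -0.284, 302.175], [0.0, -0.772, -0.636, 677.106], [0.0, 0.0, 0.0, 1.0]]
top [[487.6, 0.0, 258.2], [0.0, 487.6, 190.1], [0.0, 0.0, 1.0]] [[-0.013, -0.993, 0.119, 497.874], [-0.999, 0.016, 0.027, 2.347], [-0.029, -0.118, -0.993, 1086.697], [0.0, 0.0, 0.0, 1.0]]
{'t': 0.1, 'q': [-1.22, 0.261, -0.139, 1.173, -0.0, 1.571], 'joint_vel': [-0.0, -0.002, 0.003, 0.001, -0.0, 0.0], 'joint_torque': [-0.0, -40.651, 25.453, 0.01, -0.0, -0.0], 'ee_pos': [180.189, -492.461, 230.558], 'ee_rot': [0.579, 0.405, 0.58, -0.405], 'ft_force': [-0.025, 0.093, -0.48], 'ft_torque': [0.041, -0.026, -0.01], 'finger_gap': 85.239}
```

View pics/scene0.png

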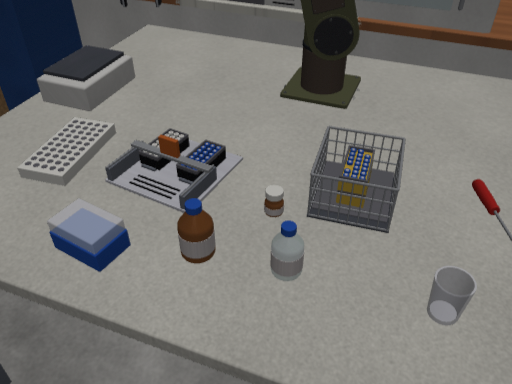

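View pics/top0.png

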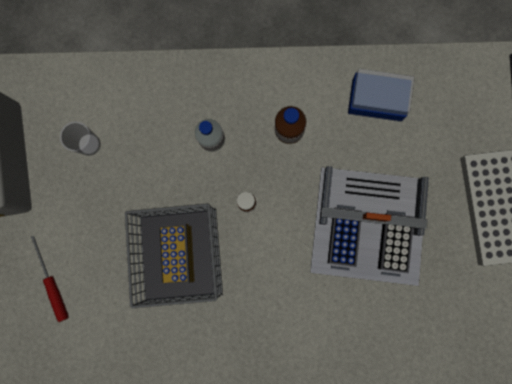

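The top view shows the dock at about px (370,225), with the blue rack on the left at (345,240), the white rack at (397,247) and the orange fin at (377,217). The basket is at (173,255), the jar at (246,201), amber at (290,122) and clear at (208,133). I'll zoom in to measure them.

Run:
```python
import cv2, numpy as np
f=np.load("top0.npz")["frame"][:,:,::-1]
a=cv2.resize(f[155:295,300:440],None,fx=4,fy=4,interpolation=cv2.INTER_CUBIC)
b=cv2.resize(f[190:320,110:240],None,fx=4.3,fy=4.3,interpolation=cv2.INTER_CUBIC)
cv2.imwrite("pics/dz.png",a);cv2.imwrite("pics/bz.png",b)
f=np.load("scene0.npz")["frame"][:,:,::-1]
cv2.imwrite("pics/sz.png",cv2.resize(f[110:240,90:420],None,fx=2.4,fy=2.4,interpolation=cv2.INTER_CUBIC))
```

```text
(no output)
```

View pics/dz.png

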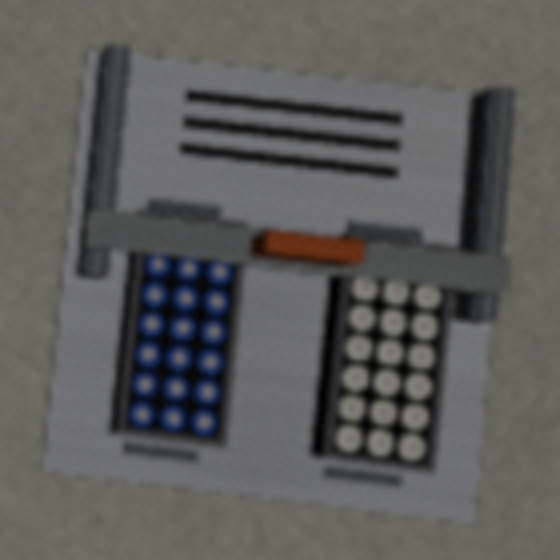

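View pics/bz.png

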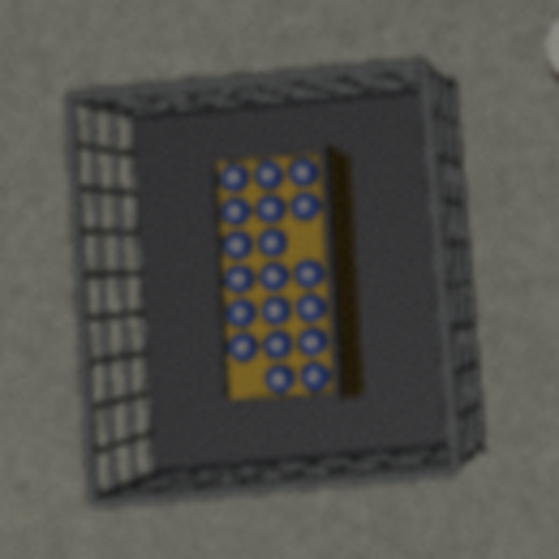

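View pics/sz.png

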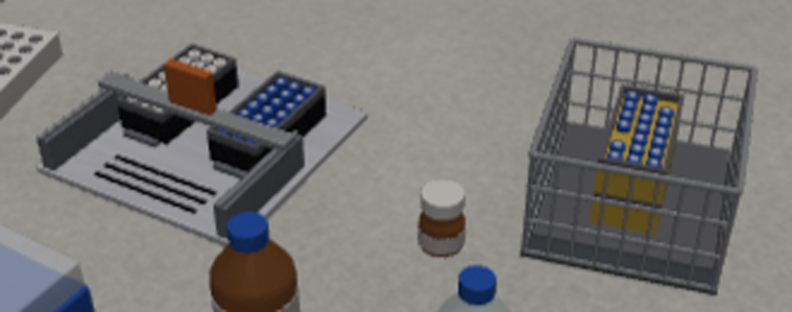

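```bash
cat > h.py <<'E'
import cv2, numpy as np
def ray(c,uv,z):
    K,P=c["camera_matrix"],c["pose"]
    d=P[:3,:3]@np.linalg.solve(K,[uv[0],uv[1],1.]); o=P[:3,3]
    return o+d*(z-o[2])/d[2]
def rays(c,pts,z): return np.array([ray(c,p,z) for p in pts])
def blobs(m,amin):
    n,l,s,ce=cv2.connectedComponentsWithStats(m.astype(np.uint8))
    return [(s[i,4],ce[i],s[i,:4]) for i in range(1,n) if s[i,4]>=amin]
E
python3 - <<'E'
from h import *
T=dict(np.load("top0.npz")); S=dict(np.load("scene0.npz"))
np.set_printoptions(suppress=True,precision=1)
dz=lambda p:np.array(p)/4.+[300,155]-0.375
bz=lambda p:np.array(p)/4.3+[110,190]-0.38
print("plate",rays(T,[dz(p) for p in [(88,52),(45,470),(475,518)]],8))
print("rimblue",rays(T,[dz(p) for p in [(118,430),(224,443)]],44))
B=rays(T,[bz(p) for p in [(70,93),(425,62),(92,500),(460,470)]],115);print("basket rim",B,B.mean(0))
for n,c in (("top",T),("scene",S)):
    f=c["frame"]; hsv=cv2.cvtColor(f,cv2.COLOR_RGB2HSV); H,s,v=[hsv[...,i].astype(int) for i in range(3)]
    o=(H>3)&(H<12)&(s>150)&(v>110)
    for a,ce,bb in blobs(o,20): print(n,"orange",a,ce,bb)
    b=(H>105)&(H<130)&(s>120)&(v>60)
    for a,ce,bb in blobs(b,5): print(n,"blue",a,ce,bb)
    y=(H>12)&(H<28)&(s>120)&(v>70)
    for a,ce,bb in blobs(y,20): print(n,"yel",a,ce,bb)
E
```

```text
plate [[ 675.2 -110.     8. ]
 [ 445.1  -80.2    8. ]
 [ 416.9 -311.     8. ]]
rimblue [[ 467.3 -116.4   44. ]
 [ 459.8 -171.7   44. ]]
basket rim [[575.6 296.3 115. ]
 [587.6 129.5 115. ]
 [388.8 282.5 115. ]
 [400.6 113.6 115. ]] [488.1 205.5 115. ]
top blue 5 [355.  79.] [355  77   1   5]
top blue 6 [354.   85.5] [354  83   1   6]
top blue 142 [375.  109.9] [351  90  55  27]
top blue 175 [291. 115.] [284 108  15  15]
top blue 131 [205.1 126.9] [199 121  13  13]
top blue 13 [339.2 221.2] [337 219   6   5]
top blue 13 [346.5 222.4] [344 220   6   5]
top blue 14 [354.5 223.4] [352 221   6   5]
top blue 19 [338.3 228.6] [336 226   6   6]
top blue 20 [345.8 229.4] [343 226   6   7]
top blue 15 [353.4 230.7] [351 228   6   6]
top blue 5 [165.4 231.8] [164 230   3   4]
top blue 17 [337.4 235.9] [335 233   6   6]
top blue 16 [345.  236.5] [343 234   6   6]
top blue 15 [352.8 237.5] [350 235   6   6]
top blue 7 [182.1 237.7] [181 236   3   4]
top blue 18 [336.7 243.6] [334 241   6   6]
top blue 15 [344.6 244.6] [342 242   6   6]
top blue 19 [352.3 245.4] [350 243   6   6]
top blue 15 [335.
[... 814 characters left out ...]
192 168   5   2]
scene blue 24 [346.2 172.6] [343 170   7   7]
scene blue 242 [192.6 205.9] [184 198  18  17]
scene blue 208 [288.2 228.4] [281 221  16  16]
scene blue 1293 [ 93.4 249.9] [ 50 229  80  42]
scene yel 65 [350.8 164.4] [344 151  14  26]
scene yel 56 [363.4 160.9] [358 152  14  26]
scene yel 31 [339.4 185. ] [338 181   4   9]
scene yel 79 [347.2 186.9] [343 182  10  10]
scene yel 80 [357.6 188.9] [353 184  10  10]
scene yel 20 [364.8 190.2] [363 186   4   9]
scene yel 27 [337.6 198.3] [336 194   4   9]
scene yel 70 [345.1 199.6] [341 195   9  10]
scene yel 77 [355.5 201.6] [351 197  10  10]
scene yel 22 [362.5 202.7] [361 199   4   9]
scene yel 369 [198.  223.1] [183 211  30  24]
```

Run:
```python
from h import *
T=dict(np.load("top0.npz")); S=dict(np.load("scene0.npz"))
np.set_printoptions(suppress=True,precision=1)
p=[(346.5,222.4),(345.8,229.4),(345,236.5),(344.6,244.6),(343.2,251.6),(342.5,259.5)]
q=rays(T,p,43);print(q)
a=rays(T,[(337.4,235.9),(352.8,237.5)],43);print(a)
# orange
for c,n in((T,"top"),(S,"scene")):
    f=c["frame"].astype(int)
    o=(f[...,0]>1.8*f[...,2])&(f[...,0]>f[...,1]*1.7)&(f[...,0]>70)
    for bl in blobs(o,15): print(n,bl)
# white caps
f=T["frame"].astype(int); w=(f.min(2)>110)
for bl in blobs(w,30): print("w",bl[0],bl[1],bl[2])
o=(514.2,-206.6);R=np.array([[.9923,.1237],[-.1237,.9923]])
print("blue",R@[0,55]+o, "whites",R@[0,-55]+o)
# cross-view for the fin & jar, triangulate
```

```text
[[ 550.4 -155.8   43. ]
 [ 535.6 -153.9   43. ]
 [ 520.6 -151.7   43. ]
 [ 503.5 -150.2   43. ]
 [ 488.9 -146.8   43. ]
 [ 472.4 -144.8   43. ]]
[[ 522.1 -135.6   43. ]
 [ 518.3 -168.    43. ]]
top (np.int32(125), array([378.6, 216.4]), array([367, 213,  24,   8], dtype=int32))
top (np.int32(346), array([ 53.3, 299.5]), array([ 43, 278,  22,  44], dtype=int32))
scene (np.int32(331), array([168.8, 145.7]), array([159, 135,  21,  23], dtype=int32))
scene (np.int32(371), array([486.2, 196. ]), array([473, 179,  27,  36], dtype=int32))
w 125 [385.6  74. ] [359  70  54  10]
w 80 [ 84.1 141.2] [ 80 135  10  14]
w 2185 [491.8 203.4] [466 151  46 114]
w 1542 [371.7 194. ] [331 169  85  46]
w 220 [245.1 199.9] [237 192  17  17]
w 176 [321.6 231.1] [315 219  15  22]
w 265 [415.6 254.9] [409 236  13  42]
w 56 [373.3 243.6] [368 239  11  10]
w 235 [319.7 256.3] [312 243  18  26]
w 110 [328.8 271.8] [311 268  41   9]
w 143 [395.6 280. ] [371 277  47   8]
blue [ 521. -152.] whites [ 507.4 -261.2]
```

```bash
cat >> h.py <<'E'
from scipy.spatial.transform import Rotation as Ro
def rot(s): 
    q=s["ee_rot"]; return Ro.from_quat([q[1],q[2],q[3],q[0]]).as_matrix()
def plan(target):
    from workcell import telemetry
    s=telemetry.read_state();R=rot(s)
    d=R.T@(np.array(target)-np.array(s["ee_pos"]))
    jz=np.arctan2(R[1,2],R[0,2])
    print("t",round(s["t"],2),"pos",np.round(s["ee_pos"],1),"shift/200",np.round(d/200,4),"jaw az",round(jz,3),"F",np.round(s["ft_force"],1),"gap",round(s["finger_gap"],1),"R",np.round(R,3).tolist())
    return s,R
E
python3 - <<'E'
from h import *
T=dict(np.load("top0.npz"))
np.set_printoptions(suppress=True,precision=1)
plan((540,-210,231))
print("fin",ray(T,(378.5,216),100),"amber",ray(T,(291,115),125),"clear",ray(T,(205.1,126.9),115),"jar",ray(T,(245.1,199.9),60))
E
```

```text
t 0.1 pos [ 180.2 -492.5  230.6] shift/200 [-0.   2.2 -0.7] jaw az -1.22 F [-0.   0.1 -0.5] gap 85.2 R [[-0.001, 0.939, 0.344], [0.002, 0.344, -0.939], [-1.0, -0.0, -0.002]]
fin [ 559.5 -211.7  100. ] amber [764.6 -39.2 125. ] clear [746.1 136.3 115. ] jar [600.2  58.8  60. ]
```

Call:
jog_arm --steps '[{"jaw": 1,"dy": 0.2,"dz": -0.07,"spin": 0.06},{"jaw": 1,"dy": 0.4,"dz": -0.14,"spin": 0.12},{"jaw": 1,"dy": 0.6,"dz": -0.21,"spin": 0.18},{"jaw": 1,"dy": 0.8,"dz": -0.28,"spin": 0.2375},{"jaw": 1,"dy": 1,"dz": -0.35,"spin": 0.2375},{"jaw": 1,"dy": 1,"dz": -0.35,"spin": 0.2375},{"jaw": 1,"dy": 1,"dz": -0.35,"spin": 0.2375},{"jaw": 1,"dy": 1,"dz": -0.35,"spin": 0.2375},{"jaw": 1,"dy": 1,"dz": -0.35,"spin": 0.2375},{"jaw": 1,"dy": 1,"dz": -0.35,"spin": 0.2375}]' --force 40

```text
schema error: expected keys jaw, dx, dy, dz, spin
```

```bash
python3 -c "
from h import *
plan((524.1,-207.8,231))"
```

```text
t 0.1 pos [ 180.2 -492.5  230.6] shift/200 [-1.0000e-03  2.1039e+00 -7.4570e-01] jaw az -1.22 F [-0.   0.1 -0.5] gap 85.2 R [[-0.001, 0.939, 0.344], [0.002, 0.344, -0.939], [-1.0, -0.0, -0.002]]
```

All keys are needed in each row.

Call:
jog_arm --steps '[{"jaw": 1,"dx": 0,"dy": 0.2,"dz": -0.07,"spin": 0.06},{"jaw": 1,"dx": 0,"dy": 0.4,"dz": -0.14,"spin": 0.12},{"jaw": 1,"dx": 0,"dy": 0.6,"dz": -0.21,"spin": 0.18},{"jaw": 1,"dx": 0,"dy": 0.8,"dz": -0.28,"spin": 0.2375},{"jaw": 1,"dx": 0,"dy": 1,"dz": -0.35,"spin": 0.2375},{"jaw": 1,"dx": 0,"dy": 1,"dz": -0.35,"spin": 0.2375},{"jaw": 1,"dx": 0,"dy": 1,"dz": -0.35,"spin": 0.2375},{"jaw": 1,"dx": 0,"dy": 1,"dz": -0.35,"spin": 0.2375},{"jaw": 1,"dx": 0,"dy": 1,"dz": -0.35,"spin": 0.2375},{"jaw": 1,"dx": 0,"dy": 1,"dz": -0.35,"spin": 0.2375}]' --force 40

```text
t: 1.1
ee_pos: [343.3, -359.3, 231.2]
ee_rot: [-0.467, -0.53, -0.468, 0.531]
ft_force: [1.6, 0.5, 1.0]
finger_gap: -0.5
```

```bash
python3 -c "
from h import *
plan((524.1,-207.8,231))"
```

```text
t 1.1 pos [ 343.3 -359.3  231.2] shift/200 [ 0.001   0.8014 -0.865 ] jaw az -1.697 F [1.6 0.5 1. ] gap -0.5 R [[-0.0, 0.992, -0.126], [0.0, -0.126, -0.992], [-1.0, -0.0, -0.0]]
```

Call:
jog_arm --steps '[{"jaw": 1,"dx": 0,"dy": 0.16,"dz": -0.17,"spin": 0},{"jaw": 1,"dx": 0,"dy": 0.32,"dz": -0.34,"spin": 0},{"jaw": 1,"dx": 0,"dy": 0.48,"dz": -0.52,"spin": 0},{"jaw": 1,"dx": 0,"dy": 0.64,"dz": -0.7,"spin": 0},{"jaw": 1,"dx": 0,"dy": 0.8,"dz": -0.865,"spin": 0},{"jaw": 1,"dx": 0.1,"dy": 0.8,"dz": -0.865,"spin": 0},{"jaw": 1,"dx": 0.3,"dy": 0.8,"dz": -0.865,"spin": 0},{"jaw": 1,"dx": 0.5,"dy": 0.8,"dz": -0.865,"spin": 0},{"jaw": 1,"dx": 0.5,"dy": 0.8,"dz": -0.865,"spin": 0},{"jaw": 1,"dx": 0.5,"dy": 0.8,"dz": -0.865,"spin": 0}]'

```text
t: 2.1
ee_pos: [523.6, -207.2, 131.4]
ee_rot: [-0.467, -0.53, -0.468, 0.531]
ft_force: [0.2, 0.3, 1.0]
finger_gap: 0.3
```

```bash
python3 -c "
from h import *
from workcell import cams
plan((524.1,-207.8,75))
c=cams.read_camera('scene');cv2.imwrite('pics/s1.png',cv2.resize(c['frame'][60:260,60:320,::-1],None,fx=3,fy=3))"
```

```text
t 2.1 pos [ 523.6 -207.2  131.4] shift/200 [0.2818 0.0032 0.003 ] jaw az -1.696 F [0.2 0.3 1. ] gap 0.3 R [[-0.002, 0.992, -0.125], [0.001, -0.125, -0.992], [-1.0, -0.002, -0.0]]
```

View pics/s1.png

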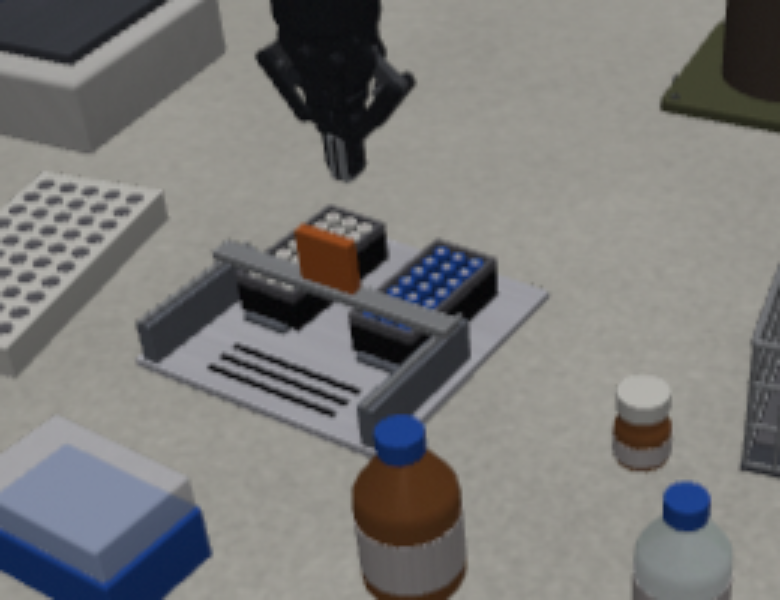

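The fingers sit above and on the robot side of the fin (fin at crop (330,258)). Next I lower them and push.

Call:
jog_arm --steps '[{"jaw": 1,"dx": 0.14,"dy": 0,"dz": 0,"spin": 0},{"jaw": 1,"dx": 0.28,"dy": 0,"dz": 0,"spin": 0},{"jaw": 1,"dx": 0.28,"dy": 0,"dz": 0,"spin": 0},{"jaw": 1,"dx": 0.28,"dy": 0.05,"dz": 0,"spin": 0},{"jaw": 1,"dx": 0.28,"dy": 0.1,"dz": 0,"spin": 0},{"jaw": 1,"dx": 0.28,"dy": 0.14,"dz": 0,"spin": 0},{"jaw": 1,"dx": 0.28,"dy": 0.18,"dz": 0,"spin": 0},{"jaw": 1,"dx": 0.28,"dy": 0.22,"dz": 0,"spin": 0},{"jaw": 1,"dx": 0.28,"dy": 0.26,"dz": 0,"spin": 0},{"jaw": 1,"dx": 0.28,"dy": 0.3,"dz": 0,"spin": 0}]'

```text
t: 3.15
ee_pos: [584.4, -214.3, 75.3]
ee_rot: [-0.468, -0.53, -0.468, 0.53]
ft_force: [-3.1, -0.7, 2.2]
finger_gap: -0.0
```

Call:
jog_arm --steps '[{"jaw": 1,"dx": 0,"dy": 0.04,"dz": 0,"spin": 0},{"jaw": 1,"dx": 0,"dy": 0.08,"dz": 0,"spin": 0},{"jaw": 1,"dx": 0,"dy": 0.11,"dz": 0,"spin": 0},{"jaw": 1,"dx": 0,"dy": 0.13,"dz": 0,"spin": 0},{"jaw": 1,"dx": 0,"dy": 0.14,"dz": 0,"spin": 0},{"jaw": 1,"dx": 0,"dy": 0.15,"dz": 0,"spin": 0},{"jaw": 1,"dx": 0,"dy": 0.15,"dz": 0,"spin": 0},{"jaw": 1,"dx": 0,"dy": 0.15,"dz": 0,"spin": 0},{"jaw": 1,"dx": 0,"dy": 0.15,"dz": 0,"spin": 0},{"jaw": 1,"dx": 0,"dy": 0.15,"dz": 0,"spin": 0}]'

```text
t: 4.15
ee_pos: [613.8, -217.6, 75.2]
ee_rot: [0.468, 0.53, 0.468, -0.53]
ft_force: [-1.3, -0.2, 0.1]
finger_gap: 0.1
```

```bash
python3 -c "
from h import *
from workcell import cams
plan((615,-219,75))
c=cams.read_camera('scene');cv2.imwrite('pics/s2.png',cv2.resize(c['frame'][60:260,60:320,::-1],None,fx=3,fy=3))"
```

```text
t 4.15 pos [ 613.8 -217.6   75.2] shift/200 [0.0011 0.007  0.0061] jaw az -1.695 F [-1.3 -0.2  0.1] gap 0.1 R [[0.0, 0.992, -0.124], [0.0, -0.124, -0.992], [-1.0, 0.0, -0.0]]
```

View pics/s2.png

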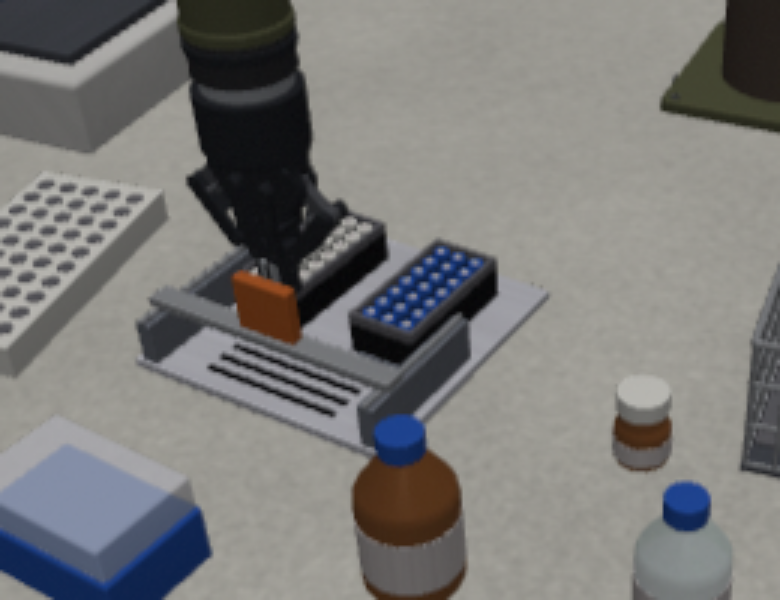

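The bar has moved back a long way, but there is no stop force yet. I'll keep pushing gently until it meets the stop.

Call:
jog_arm --steps '[{"jaw": 1,"dx": 0,"dy": 0.01,"dz": 0,"spin": 0},{"jaw": 1,"dx": 0,"dy": 0.015,"dz": 0,"spin": 0},{"jaw": 1,"dx": 0,"dy": 0.02,"dz": 0,"spin": 0},{"jaw": 1,"dx": 0,"dy": 0.025,"dz": 0,"spin": 0},{"jaw": 1,"dx": 0,"dy": 0.025,"dz": 0,"spin": 0},{"jaw": 1,"dx": 0,"dy": 0.03,"dz": 0,"spin": 0},{"jaw": 1,"dx": 0,"dy": 0.03,"dz": 0,"spin": 0},{"jaw": 1,"dx": 0,"dy": 0.03,"dz": 0,"spin": 0},{"jaw": 1,"dx": 0,"dy": 0.03,"dz": 0,"spin": 0},{"jaw": 1,"dx": 0,"dy": 0.03,"dz": 0,"spin": 0}]'

```text
t: 5.2
ee_pos: [613.7, -217.6, 75.2]
ee_rot: [-0.465, -0.528, -0.471, 0.533]
ft_force: [-14.2, 1.0, 9.8]
finger_gap: -0.0
```

The bar is at its stop: 14 N and no further travel. I'll back off, rise and open the jaws.

Call:
jog_arm --steps '[{"jaw": 1,"dx": 0,"dy": -0.05,"dz": 0,"spin": 0},{"jaw": 1,"dx": 0,"dy": -0.12,"dz": 0,"spin": 0},{"jaw": 1,"dx": -0.1,"dy": -0.2,"dz": 0,"spin": 0},{"jaw": 1,"dx": -0.25,"dy": -0.3,"dz": 0,"spin": 0},{"jaw": 0,"dx": -0.4,"dy": -0.4,"dz": -0.1,"spin": 0},{"jaw": -1,"dx": -0.4,"dy": -0.52,"dz": -0.2,"spin": 0},{"jaw": -1,"dx": -0.4,"dy": -0.52,"dz": -0.27,"spin": 0},{"jaw": -1,"dx": -0.4,"dy": -0.52,"dz": -0.27,"spin": 0},{"jaw": -1,"dx": -0.4,"dy": -0.52,"dz": -0.27,"spin": 0},{"jaw": -1,"dx": -0.4,"dy": -0.52,"dz": -0.27,"spin": 0}]'

```text
t: 6.2
ee_pos: [524.2, -152.7, 154.9]
ee_rot: [0.468, 0.53, 0.468, -0.53]
ft_force: [0.1, -0.4, 0.2]
finger_gap: 84.5
```

```bash
python3 -c "
from h import *
from workcell import cams
plan((520.8,-152,8))
for n in('scene','top'):
  c=cams.read_camera(n);np.savez(n+'1.npz',**c);cv2.imwrite('pics/%s3.png'%n,cv2.resize(c['frame'][60:260,60:320,::-1] if n=='scene' else c['frame'][150:300,270:470,::-1],None,fx=3,fy=3))"
```

```text
t 6.2 pos [ 524.2 -152.7  154.9] shift/200 [ 0.7344 -0.0175 -0.0018] jaw az -1.695 F [ 0.1 -0.4  0.2] gap 84.5 R [[0.001, 0.992, -0.124], [-0.0, -0.124, -0.992], [-1.0, 0.001, 0.0]]
```

View pics/scene3.png

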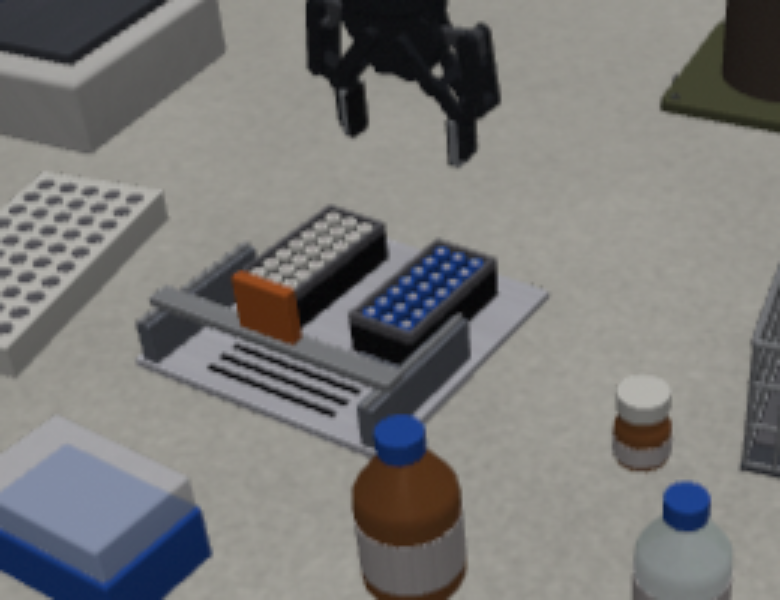

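View pics/top3.png

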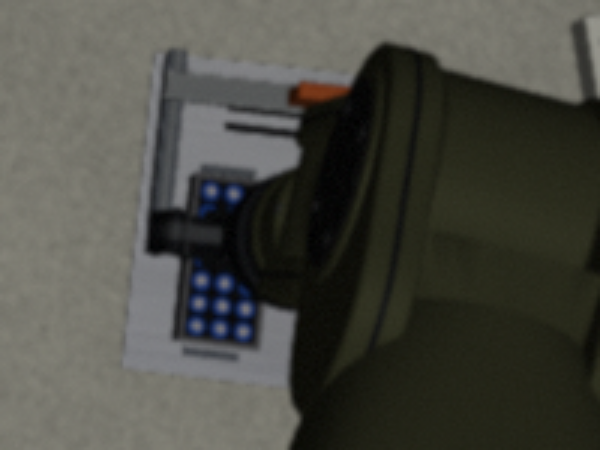

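The bar is back and both racks are free. I'll lower over the blue rack.

Call:
jog_arm --steps '[{"jaw": -1,"dx": 0.1,"dy": -0.017,"dz": 0,"spin": 0},{"jaw": -1,"dx": 0.25,"dy": -0.017,"dz": 0,"spin": 0},{"jaw": -1,"dx": 0.4,"dy": -0.017,"dz": 0,"spin": 0},{"jaw": -1,"dx": 0.47,"dy": -0.017,"dz": 0,"spin": 0},{"jaw": -1,"dx": 0.54,"dy": -0.017,"dz": 0,"spin": 0},{"jaw": -1,"dx": 0.6,"dy": -0.017,"dz": 0,"spin": 0},{"jaw": -1,"dx": 0.65,"dy": -0.017,"dz": 0,"spin": 0},{"jaw": -1,"dx": 0.7,"dy": -0.017,"dz": 0,"spin": 0},{"jaw": -1,"dx": 0.73,"dy": -0.017,"dz": 0,"spin": 0},{"jaw": -1,"dx": 0.73,"dy": -0.017,"dz": 0,"spin": 0}]'

```text
t: 7.3
ee_pos: [519.2, -151.6, 8.5]
ee_rot: [-0.468, -0.53, -0.468, 0.53]
ft_force: [-0.6, 0.0, -1.2]
finger_gap: 85.5
```

```bash
python3 -c "
from h import *
from workcell import cams
plan((520.8,-152,8))
for n in('scene',):
  c=cams.read_camera(n);cv2.imwrite('pics/%s4.png'%n,cv2.resize(c['frame'][100:220,90:270,::-1],None,fx=4,fy=4))"
```

```text
t 7.3 pos [ 519.2 -151.6    8.5] shift/200 [0.0026 0.0082 0.0012] jaw az -1.695 F [-0.6  0.  -1.2] gap 85.5 R [[-0.001, 0.992, -0.124], [0.0, -0.124, -0.992], [-1.0, -0.001, -0.0]]
```

View pics/scene4.png

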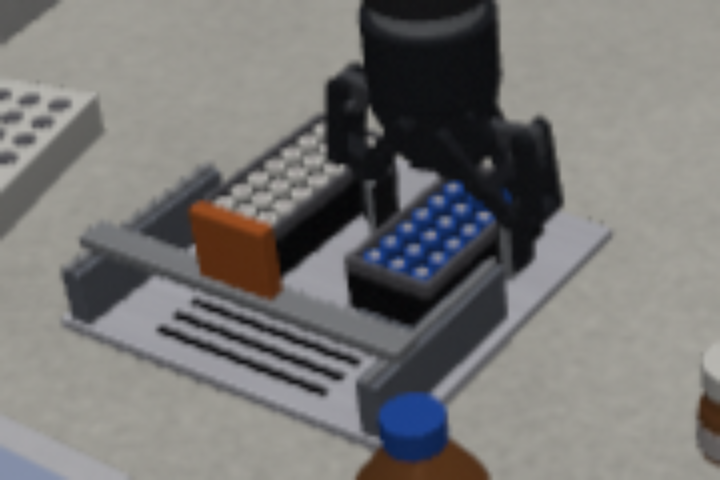

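The fingers straddle the blue rack at mid-length, at crop (380,205) and (515,245). Now I close the jaws.

Call:
jog_arm --steps '[{"jaw": 1,"dx": 0,"dy": 0,"dz": 0,"spin": 0},{"jaw": 1,"dx": 0,"dy": 0,"dz": 0,"spin": 0},{"jaw": 1,"dx": 0,"dy": 0,"dz": 0,"spin": 0},{"jaw": 1,"dx": 0,"dy": 0,"dz": 0,"spin": 0},{"jaw": 1,"dx": 0,"dy": 0,"dz": 0,"spin": 0},{"jaw": 1,"dx": 0,"dy": 0,"dz": 0,"spin": 0},{"jaw": 1,"dx": 0,"dy": 0,"dz": 0,"spin": 0},{"jaw": 1,"dx": -0.02,"dy": 0,"dz": 0,"spin": 0},{"jaw": 1,"dx": -0.05,"dy": 0,"dz": 0,"spin": 0},{"jaw": 1,"dx": -0.05,"dy": 0,"dz": 0,"spin": 0}]' --force 60

```text
t: 8.35
ee_pos: [519.9, -151.7, 19.7]
ee_rot: [0.468, 0.53, 0.468, -0.53]
ft_force: [1.1, 0.7, -3.2]
finger_gap: 56.8
```

Call:
jog_arm --steps '[{"jaw": 1,"dx": -0.08,"dy": 0,"dz": 0,"spin": 0},{"jaw": 1,"dx": -0.18,"dy": 0,"dz": 0,"spin": 0},{"jaw": 1,"dx": -0.3,"dy": 0,"dz": 0,"spin": 0},{"jaw": 1,"dx": -0.42,"dy": 0,"dz": 0,"spin": 0},{"jaw": 1,"dx": -0.55,"dy": 0,"dz": 0,"spin": 0},{"jaw": 1,"dx": -0.68,"dy": 0,"dz": 0,"spin": 0},{"jaw": 1,"dx": -0.8,"dy": 0,"dz": 0,"spin": 0},{"jaw": 1,"dx": -0.9,"dy": 0,"dz": 0,"spin": 0},{"jaw": 1,"dx": -0.95,"dy": 0,"dz": 0,"spin": 0},{"jaw": 1,"dx": -0.95,"dy": 0,"dz": 0,"spin": 0}]'

```text
t: 9.35
ee_pos: [520.5, -151.9, 210.4]
ee_rot: [0.469, 0.531, 0.467, -0.53]
ft_force: [0.9, -0.4, -3.8]
finger_gap: 56.9
```

```bash
python3 -c "
from h import *
from workcell import cams
plan((488.1,205.5,210))
for n in('scene','top'):
  c=cams.read_camera(n);np.savez(n+'2.npz',**c);cv2.imwrite('pics/%s5.png'%n,cv2.resize(c['frame'][:,:,::-1],None,fx=1.5,fy=1.5))"
```

```text
t 9.35 pos [ 520.5 -151.9  210.4] shift/200 [ 3.0000e-04 -3.8220e-01 -1.7531e+00] jaw az -1.695 F [ 0.9 -0.4 -3.8] gap 56.9 R [[0.002, 0.992, -0.124], [-0.001, -0.124, -0.992], [-1.0, 0.002, 0.0]]
```

View pics/scene5.png

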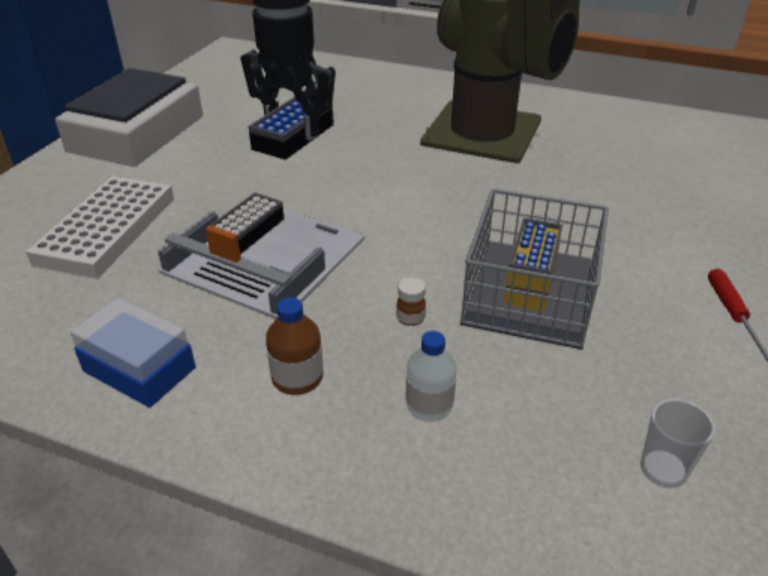

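View pics/top5.png

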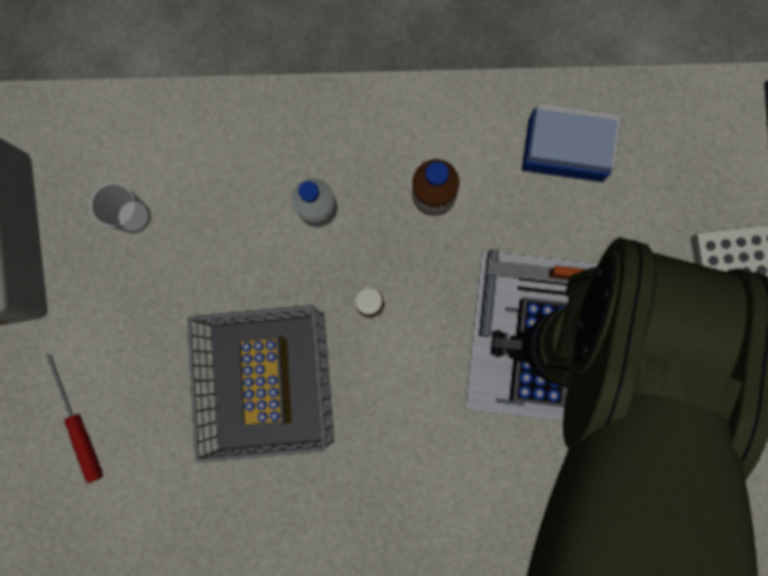

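Blue rack gripped level, bay empty, white rack in place. I'll triangulate the pile top as a rough check before the touch.

Run:
```python
from h import *
T=dict(np.load("top2.npz")); S=dict(np.load("scene2.npz"))
Pm=lambda c:(c["camera_matrix"]@np.linalg.inv(c["pose"])[:3])
a=np.array([[276/4.3+110-.4,276/4.3+190-.4]]).T; b=np.array([[643/2.4+90-.3,127/2.4+110-.3]]).T
X=cv2.triangulatePoints(Pm(T),Pm(S),a,b);print((X[:3]/X[3]).T)
for z in(84,100,120,144): print(z,ray(T,a[:,0],z),ray(S,b[:,0],z))
for n,c,r in(("top",T,(195,315,115,230)),("scene",S,(120,230,300,410))):
    f=c["frame"][r[0]:r[1],r[2]:r[3],::-1]; cv2.imwrite(f"pics/pz_{n}.png",cv2.resize(f,None,fx=5,fy=5,interpolation=cv2.INTER_CUBIC))
```

```text
[[488.96703916 204.02795939  94.0273299 ]]
84 [489.12551622 204.97906116  84.        ] [474.03723224 203.41678074  84.        ]
100 [489.26512195 201.74566288 100.        ] [496.93496459 206.08095908 100.        ]
120 [489.43962913 197.70391502 120.        ] [525.55713002 209.41118201 120.        ]
144 [489.64903773 192.8538176  144.        ] [559.90372854 213.40744953 144.        ]
```

View pics/pz_scene.png

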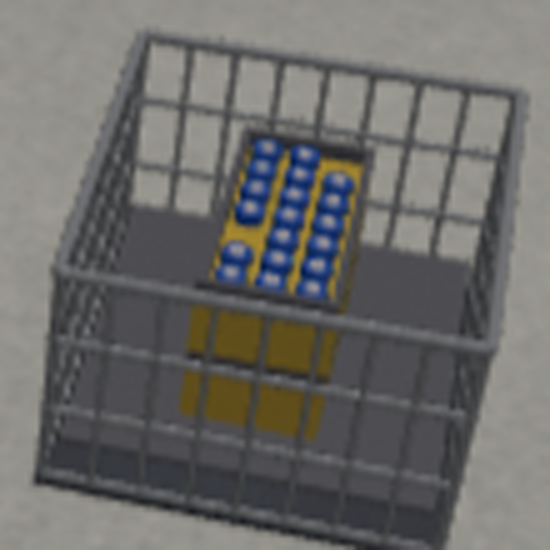

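The pile top is near (489, 204) at z ≈ 94, which agrees with the basket centre (488.1, 205.5). Now I carry the rack over.

Call:
jog_arm --steps '[{"jaw": 1,"dx": 0,"dy": -0.01,"dz": -0.05,"spin": 0},{"jaw": 1,"dx": 0,"dy": -0.03,"dz": -0.13,"spin": 0},{"jaw": 1,"dx": 0,"dy": -0.05,"dz": -0.24,"spin": 0},{"jaw": 1,"dx": 0,"dy": -0.08,"dz": -0.36,"spin": 0},{"jaw": 1,"dx": 0,"dy": -0.1,"dz": -0.48,"spin": 0},{"jaw": 1,"dx": 0,"dy": -0.13,"dz": -0.6,"spin": 0},{"jaw": 1,"dx": 0,"dy": -0.15,"dz": -0.72,"spin": 0},{"jaw": 1,"dx": 0,"dy": -0.17,"dz": -0.81,"spin": 0},{"jaw": 1,"dx": 0,"dy": -0.19,"dz": -0.86,"spin": 0},{"jaw": 1,"dx": 0,"dy": -0.19,"dz": -0.87,"spin": 0}]'

```text
t: 10.45
ee_pos: [500.3, -18.7, 209.3]
ee_rot: [0.475, 0.524, 0.494, -0.505]
ft_force: [0.2, -0.6, -4.0]
finger_gap: 57.0
```

Call:
jog_arm --steps '[{"jaw": 1,"dx": 0,"dy": -0.01,"dz": -0.05,"spin": -0.01},{"jaw": 1,"dx": 0,"dy": -0.03,"dz": -0.13,"spin": -0.02},{"jaw": 1,"dx": 0,"dy": -0.05,"dz": -0.24,"spin": -0.03},{"jaw": 1,"dx": 0,"dy": -0.08,"dz": -0.36,"spin": -0.04},{"jaw": 1,"dx": 0,"dy": -0.1,"dz": -0.48,"spin": -0.05},{"jaw": 1,"dx": 0,"dy": -0.13,"dz": -0.6,"spin": -0.06},{"jaw": 1,"dx": 0,"dy": -0.15,"dz": -0.72,"spin": -0.07},{"jaw": 1,"dx": 0,"dy": -0.17,"dz": -0.81,"spin": -0.08},{"jaw": 1,"dx": 0,"dy": -0.19,"dz": -0.86,"spin": -0.09},{"jaw": 1,"dx": 0,"dy": -0.19,"dz": -0.87,"spin": -0.1}]'

```text
t: 11.45
ee_pos: [480.9, 118.0, 216.0]
ee_rot: [0.528, 0.466, 0.564, -0.431]
ft_force: [-0.0, -0.1, -4.4]
finger_gap: 57.1
```

```bash
python3 -c "
from h import *
from workcell import cams
plan((488.3,205,210))
for n in('scene','top'):
  c=cams.read_camera(n);np.savez(n+'3.npz',**c);cv2.imwrite('pics/%s6.png'%n,cv2.resize(c['frame'][:,:,::-1],None,fx=1.5,fy=1.5))"
```

```text
t 11.45 pos [480.9 118.  216. ] shift/200 [ 0.0604  0.1206 -0.4162] jaw az -1.375 F [-0.  -0.1 -4.4] gap 57.1 R [[-0.008, 0.981, 0.194], [0.07, 0.195, -0.978], [-0.997, 0.005, -0.071]]
```

View pics/scene6.png

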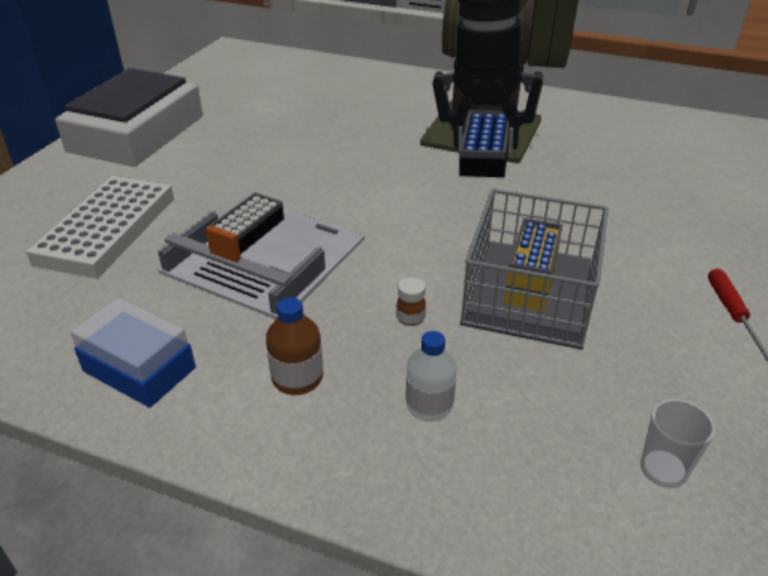

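View pics/top6.png

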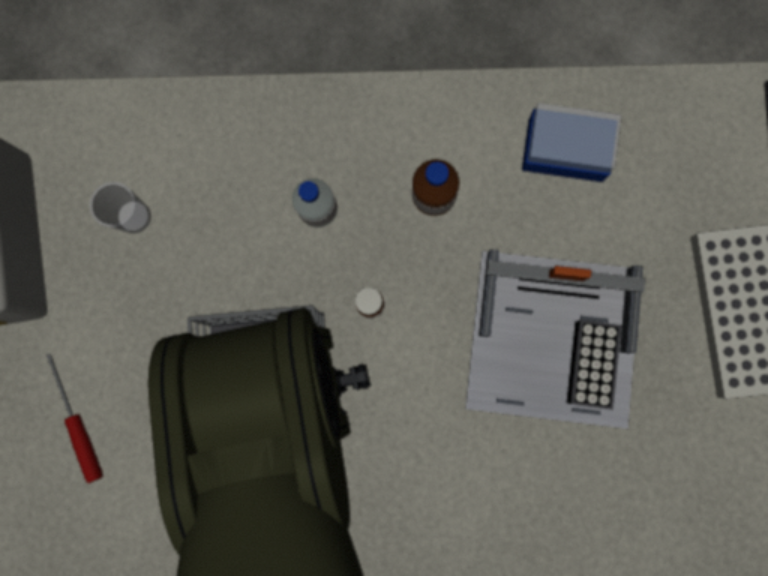

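The arm lagged behind because of its speed limits, and the tool is tilted 4°. I'll hold and check whether it settles.

Call:
jog_arm --steps '[{"jaw": 1,"dx": 0,"dy": 0,"dz": 0,"spin": 0},{"jaw": 1,"dx": 0,"dy": 0,"dz": 0,"spin": 0},{"jaw": 1,"dx": 0,"dy": 0,"dz": 0,"spin": 0},{"jaw": 1,"dx": 0,"dy": 0,"dz": 0,"spin": 0},{"jaw": 1,"dx": 0,"dy": 0,"dz": 0,"spin": 0},{"jaw": 1,"dx": 0,"dy": 0,"dz": 0,"spin": 0},{"jaw": 1,"dx": 0,"dy": 0,"dz": 0,"spin": 0},{"jaw": 1,"dx": 0,"dy": 0,"dz": 0,"spin": 0},{"jaw": 1,"dx": 0,"dy": 0,"dz": 0,"spin": 0},{"jaw": 1,"dx": 0,"dy": 0,"dz": 0,"spin": 0}]'

```text
t: 12.55
ee_pos: [481.2, 117.2, 216.0]
ee_rot: [0.528, 0.466, 0.564, -0.431]
ft_force: [0.2, -0.1, -3.8]
finger_gap: 57.0
```

```bash
python3 -c "
from h import *
plan((488.3,205,210))"
```

```text
t 12.55 pos [481.2 117.2 216. ] shift/200 [ 0.0607  0.1194 -0.4208] jaw az -1.376 F [ 0.2 -0.1 -3.8] gap 57.0 R [[-0.008, 0.981, 0.193], [0.071, 0.193, -0.979], [-0.997, 0.006, -0.071]]
```

```bash
python3 -c "
from h import *
s,R=plan((488.3,205,210))
print(np.round(s['q'],4), np.round(s['joint_vel'],3),np.round(s['ft_torque'],2))"
```

```text
t 12.55 pos [481.2 117.2 216. ] shift/200 [ 0.0607  0.1194 -0.4208] jaw az -1.376 F [ 0.2 -0.1 -3.8] gap 57.0 R [[-0.008, 0.981, 0.193], [0.071, 0.193, -0.979], [-0.997, 0.006, -0.071]]
[ 0.193   0.2121 -0.2456  1.1076  0.0709  3.1406] [ 0.001  0.001  0.    -0.002 -0.     0.001] [-0.14 -0.01 -0.02]
```

Joint 6 is at its limit (3.14). The same rack can be laid the other way round, so I'll make a half turn in the free direction (negative spin) and check the tilt.

Call:
jog_arm --steps '[{"jaw": 1,"dx": 0,"dy": 0,"dz": 0,"spin": -0.05},{"jaw": 1,"dx": 0,"dy": 0,"dz": 0,"spin": -0.11},{"jaw": 1,"dx": 0,"dy": 0,"dz": 0,"spin": -0.17},{"jaw": 1,"dx": 0,"dy": 0,"dz": 0,"spin": -0.23},{"jaw": 1,"dx": 0,"dy": 0,"dz": 0,"spin": -0.29},{"jaw": 1,"dx": 0,"dy": 0,"dz": 0,"spin": -0.35},{"jaw": 1,"dx": 0,"dy": 0,"dz": 0,"spin": -0.4},{"jaw": 1,"dx": 0,"dy": 0,"dz": 0,"spin": -0.45},{"jaw": 1,"dx": 0,"dy": 0,"dz": 0,"spin": -0.48},{"jaw": 1,"dx": 0,"dy": 0,"dz": 0,"spin": -0.5}]'

```text
t: 13.55
ee_pos: [481.2, 117.2, 216.0]
ee_rot: [0.687, 0.156, 0.702, -0.108]
ft_force: [0.2, 0.3, -3.3]
finger_gap: 57.7
```

```bash
python3 -c "
from h import *
s,R=plan((488.3,205,210))
print(np.round(s['q'],4), np.round(s['joint_vel'],3),np.round(s['ft_torque'],2))"
```

```text
t 13.55 pos [481.2 117.2 216. ] shift/200 [ 0.0606  0.4188 -0.126 ] jaw az -0.374 F [ 0.2  0.3 -3.3] gap 57.7 R [[-0.008, 0.366, 0.931], [0.071, 0.928, -0.365], [-0.997, 0.063, -0.034]]
[ 0.193   0.2122 -0.2457  1.1076  0.0709  2.1386] [-0.    -0.    -0.    -0.001  0.    -0.384] [-0.07 -0.01  0.03]
```

Joint 6 is free now, but the blocked move left a 0.071 rad tilt in joint 5 (q5 = 0.071, lateral). Working against the opposite joint 6 limit should lean the wrist the other way and take the tilt out. I'm in free air and have time, so I'll spin on in that direction.

Call:
jog_arm --steps '[{"jaw": 1,"dx": 0,"dy": 0,"dz": 0,"spin": -0.07},{"jaw": 1,"dx": 0,"dy": 0,"dz": 0,"spin": -0.14},{"jaw": 1,"dx": 0,"dy": 0,"dz": 0,"spin": -0.21},{"jaw": 1,"dx": 0,"dy": 0,"dz": 0,"spin": -0.28},{"jaw": 1,"dx": 0,"dy": 0,"dz": 0,"spin": -0.35},{"jaw": 1,"dx": 0,"dy": 0,"dz": 0,"spin": -0.42},{"jaw": 1,"dx": 0,"dy": 0,"dz": 0,"spin": -0.49},{"jaw": 1,"dx": 0,"dy": 0,"dz": 0,"spin": -0.56},{"jaw": 1,"dx": 0,"dy": 0,"dz": 0,"spin": -0.63},{"jaw": 1,"dx": 0,"dy": 0,"dz": 0,"spin": -0.7}]'

```text
t: 14.55
ee_pos: [481.2, 117.2, 216.0]
ee_rot: [0.625, -0.325, 0.605, 0.371]
ft_force: [0.1, -1.1, -3.8]
finger_gap: 57.0
```

Call:
jog_arm --steps '[{"jaw": 1,"dx": 0,"dy": 0,"dz": 0,"spin": -0.07},{"jaw": 1,"dx": 0,"dy": 0,"dz": 0,"spin": -0.14},{"jaw": 1,"dx": 0,"dy": 0,"dz": 0,"spin": -0.21},{"jaw": 1,"dx": 0,"dy": 0,"dz": 0,"spin": -0.28},{"jaw": 1,"dx": 0,"dy": 0,"dz": 0,"spin": -0.35},{"jaw": 1,"dx": 0,"dy": 0,"dz": 0,"spin": -0.42},{"jaw": 1,"dx": 0,"dy": 0,"dz": 0,"spin": -0.49},{"jaw": 1,"dx": 0,"dy": 0,"dz": 0,"spin": -0.56},{"jaw": 1,"dx": 0,"dy": 0,"dz": 0,"spin": -0.63},{"jaw": 1,"dx": 0,"dy": 0,"dz": 0,"spin": -0.7}]'

```text
t: 15.55
ee_pos: [481.2, 117.2, 216.0]
ee_rot: [0.269, -0.651, 0.224, 0.674]
ft_force: [0.5, 0.7, -3.3]
finger_gap: 57.0
```

Call:
jog_arm --steps '[{"jaw": 1,"dx": 0,"dy": 0,"dz": 0,"spin": -0.07},{"jaw": 1,"dx": 0,"dy": 0,"dz": 0,"spin": -0.14},{"jaw": 1,"dx": 0,"dy": 0,"dz": 0,"spin": -0.21},{"jaw": 1,"dx": 0,"dy": 0,"dz": 0,"spin": -0.28},{"jaw": 1,"dx": 0,"dy": 0,"dz": 0,"spin": -0.35},{"jaw": 1,"dx": 0,"dy": 0,"dz": 0,"spin": -0.42},{"jaw": 1,"dx": 0,"dy": 0,"dz": 0,"spin": -0.49},{"jaw": 1,"dx": 0,"dy": 0,"dz": 0,"spin": -0.56},{"jaw": 1,"dx": 0,"dy": 0,"dz": 0,"spin": -0.63},{"jaw": 1,"dx": 0,"dy": 0,"dz": 0,"spin": -0.7}]'

```text
t: 16.55
ee_pos: [481.2, 117.2, 216.0]
ee_rot: [0.214, 0.671, 0.263, -0.66]
ft_force: [-0.7, 0.7, -2.5]
finger_gap: 57.4
```

```bash
python3 -c "
from h import *
s,R=plan((488.3,205,210))
print(np.round(s['q'],4), np.round(s['joint_vel'],3),np.round(s['ft_torque'],2))"
```

```text
t 16.55 pos [481.2 117.2 216. ] shift/200 [ 0.0607 -0.314  -0.3044] jaw az -2.455 F [-0.7  0.7 -2.5] gap 57.4 R [[-0.008, 0.634, -0.773], [0.071, -0.771, -0.633], [-0.997, -0.06, -0.038]]
[ 0.1931  0.2122 -0.2456  1.1076  0.0709 -2.0651] [ 1.000e-03 -0.000e+00  0.000e+00  1.000e-03  0.000e+00 -1.385e+00] [-0.1  -0.03 -0.05]
```

Call:
jog_arm --steps '[{"jaw": 1,"dx": 0,"dy": 0,"dz": 0,"spin": -0.07},{"jaw": 1,"dx": 0,"dy": 0,"dz": 0,"spin": -0.14},{"jaw": 1,"dx": 0,"dy": 0,"dz": 0,"spin": -0.21},{"jaw": 1,"dx": 0,"dy": 0,"dz": 0,"spin": -0.28},{"jaw": 1,"dx": 0,"dy": 0,"dz": 0,"spin": -0.35},{"jaw": 1,"dx": 0,"dy": 0,"dz": 0,"spin": -0.42},{"jaw": 1,"dx": 0,"dy": 0,"dz": 0,"spin": -0.48},{"jaw": 1,"dx": 0,"dy": 0,"dz": 0,"spin": -0.53},{"jaw": 1,"dx": 0,"dy": 0,"dz": 0,"spin": -0.57},{"jaw": 1,"dx": 0,"dy": 0,"dz": 0,"spin": -0.6}]'

```text
t: 17.55
ee_pos: [473.5, 146.0, 216.0]
ee_rot: [0.553, 0.442, 0.572, -0.415]
ft_force: [0.7, 0.2, -2.0]
finger_gap: 57.0
```

```bash
python3 -c "
from h import *
s,R=plan((488.3,205,210))
print(np.round(s['q'],4), np.round(s['joint_vel'],3),np.round(s['ft_torque'],2))"
```

```text
t 17.55 pos [473.5 146.  216. ] shift/200 [ 0.0436  0.1494 -0.263 ] jaw az -1.301 F [ 0.7  0.2 -2. ] gap 57.0 R [[0.001, 0.964, 0.266], [0.046, 0.266, -0.963], [-0.999, 0.014, -0.044]]
[ 0.2703  0.2068 -0.2516  1.0988  0.0445 -3.1405] [ 0.402 -0.034 -0.04  -0.042 -0.13  -0.003] [-0.1   0.05 -0.01]
```

This works: q5 is falling. I'll keep going in small steps.

Call:
jog_arm --steps '[{"jaw": 1,"dx": 0,"dy": 0,"dz": 0,"spin": -0.01},{"jaw": 1,"dx": 0,"dy": 0,"dz": 0,"spin": -0.02},{"jaw": 1,"dx": 0,"dy": 0,"dz": 0,"spin": -0.03},{"jaw": 1,"dx": 0,"dy": 0,"dz": 0,"spin": -0.03},{"jaw": 1,"dx": 0,"dy": 0,"dz": 0,"spin": -0.03},{"jaw": 1,"dx": 0,"dy": 0,"dz": 0,"spin": -0.03},{"jaw": 1,"dx": 0,"dy": 0,"dz": 0,"spin": -0.03},{"jaw": 1,"dx": 0,"dy": 0,"dz": 0,"spin": -0.03},{"jaw": 1,"dx": 0,"dy": 0,"dz": 0,"spin": -0.03},{"jaw": 1,"dx": 0,"dy": 0,"dz": 0,"spin": -0.03}]'

```text
t: 18.55
ee_pos: [468.8, 160.2, 216.0]
ee_rot: [0.565, 0.428, 0.576, -0.406]
ft_force: [0.0, 0.3, -3.1]
finger_gap: 57.3
```

```bash
python3 -c "
from h import *
s,R=plan((488.3,205,210))
print(np.round(s['q'],4), np.round(s['joint_vel'],3),np.round(s['ft_torque'],2))"
```

```text
t 18.55 pos [468.8 160.2 216. ] shift/200 [ 0.0383  0.1605 -0.1825] jaw az -1.262 F [ 0.   0.3 -3.1] gap 57.3 R [[0.006, 0.953, 0.304], [0.035, 0.303, -0.952], [-0.999, 0.016, -0.032]]
[ 0.309   0.205  -0.2535  1.0964  0.0315 -3.1406] [ 0.001 -0.001  0.003  0.    -0.    -0.002] [-0.02 -0.04  0.01]
```

Call:
jog_arm --steps '[{"jaw": 1,"dx": 0,"dy": 0,"dz": 0,"spin": -0.02},{"jaw": 1,"dx": 0,"dy": 0,"dz": 0,"spin": -0.04},{"jaw": 1,"dx": 0,"dy": 0,"dz": 0,"spin": -0.06},{"jaw": 1,"dx": 0,"dy": 0,"dz": 0,"spin": -0.07},{"jaw": 1,"dx": 0,"dy": 0,"dz": 0,"spin": -0.07},{"jaw": 1,"dx": 0,"dy": 0,"dz": 0,"spin": -0.07},{"jaw": 1,"dx": 0,"dy": 0,"dz": 0,"spin": -0.07},{"jaw": 1,"dx": 0,"dy": 0,"dz": 0,"spin": -0.07},{"jaw": 1,"dx": 0,"dy": 0,"dz": 0,"spin": -0.07},{"jaw": 1,"dx": 0,"dy": 0,"dz": 0,"spin": -0.07}]'

```text
t: 19.55
ee_pos: [455.1, 192.5, 216.0]
ee_rot: [0.593, 0.397, 0.585, -0.385]
ft_force: [0.5, -0.2, -2.8]
finger_gap: 57.1
```

```bash
python3 -c "
from h import *
s,R=plan((488.3,205,210))
print(np.round(s['q'],4), np.round(s['joint_vel'],3),np.round(s['ft_torque'],2))"
```

```text
t 19.55 pos [455.1 192.5 216. ] shift/200 [0.0333 0.1767 0.0069] jaw az -1.172 F [ 0.5 -0.2 -2.8] gap 57.1 R [[0.018, 0.921, 0.389], [0.008, 0.389, -0.921], [-1.0, 0.019, -0.0]]
[ 0.4002  0.2003 -0.2593  1.0918 -0.     -3.1406] [ 0.001 -0.    -0.001  0.001  0.001  0.001] [0.04 0.02 0.01]
```

The tilt is now 0.02 rad at most. A spin of +0.162 aligns with the basket (q6 → -2.82, in range), together with the shift to the basket centre.

Call:
jog_arm --steps '[{"jaw": 1,"dx": 0,"dy": 0.03,"dz": 0,"spin": 0.02},{"jaw": 1,"dx": 0,"dy": 0.06,"dz": 0,"spin": 0.05},{"jaw": 1,"dx": 0,"dy": 0.1,"dz": 0,"spin": 0.08},{"jaw": 1,"dx": 0,"dy": 0.14,"dz": 0,"spin": 0.11},{"jaw": 1,"dx": 0,"dy": 0.165,"dz": 0.005,"spin": 0.14},{"jaw": 1,"dx": 0,"dy": 0.177,"dz": 0.007,"spin": 0.162},{"jaw": 1,"dx": 0,"dy": 0.177,"dz": 0.007,"spin": 0.162},{"jaw": 1,"dx": 0,"dy": 0.177,"dz": 0.007,"spin": 0.162},{"jaw": 1,"dx": 0,"dy": 0.177,"dz": 0.007,"spin": 0.162},{"jaw": 1,"dx": 0,"dy": 0.177,"dz": 0.007,"spin": 0.162}]'

```text
t: 20.55
ee_pos: [487.9, 205.1, 216.7]
ee_rot: [0.521, 0.487, 0.516, -0.474]
ft_force: [0.1, 0.8, -2.6]
finger_gap: 57.3
```

```bash
python3 -c "
from h import *
from workcell import cams
s,R=plan((488.3,205,110))
print(np.round(s['q'],4))
for n in('scene','top'):
  c=cams.read_camera(n);np.savez(n+'4.npz',**c);cv2.imwrite('pics/%s7.png'%n,cv2.resize(c['frame'][:,:,::-1],None,fx=1.5,fy=1.5))"
```

```text
t 20.55 pos [487.9 205.1 216.7] shift/200 [ 0.5334 -0.008   0.0041] jaw az -1.495 F [ 0.1  0.8 -2.6] gap 57.3 R [[0.018, 0.997, 0.076], [0.008, 0.076, -0.997], [-1.0, 0.018, -0.006]]
[ 0.3979  0.2596 -0.1777  1.1143  0.     -2.8197]
```

View pics/scene7.png

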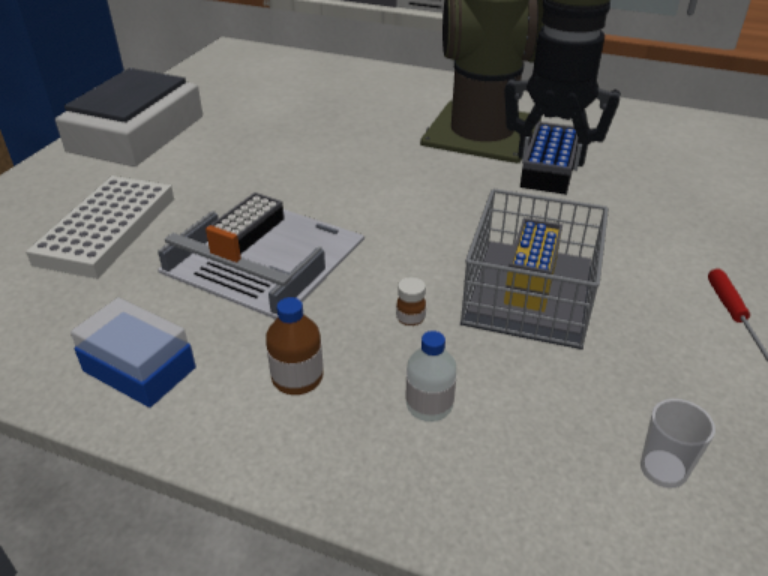

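View pics/top7.png

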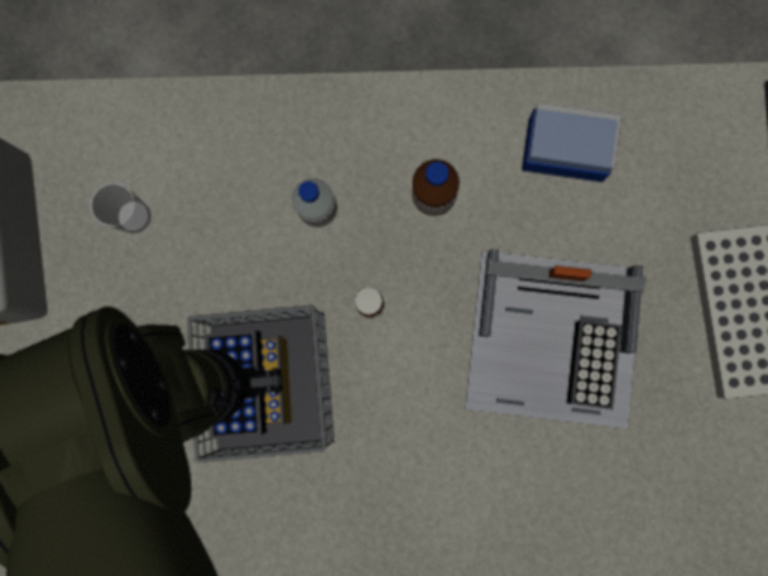

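The held rack is lined up with the basket and roughly over the pile. I'll go down to about 150, then to about 116, which is above the estimated 94.

Call:
jog_arm --steps '[{"jaw": 1,"dx": 0.05,"dy": 0,"dz": 0,"spin": 0},{"jaw": 1,"dx": 0.12,"dy": 0,"dz": 0,"spin": 0},{"jaw": 1,"dx": 0.2,"dy": -0.002,"dz": 0,"spin": 0},{"jaw": 1,"dx": 0.27,"dy": -0.004,"dz": 0,"spin": 0},{"jaw": 1,"dx": 0.31,"dy": -0.006,"dz": 0,"spin": 0},{"jaw": 1,"dx": 0.33,"dy": -0.008,"dz": 0.003,"spin": 0},{"jaw": 1,"dx": 0.35,"dy": -0.008,"dz": 0.003,"spin": 0},{"jaw": 1,"dx": 0.37,"dy": -0.008,"dz": 0.003,"spin": 0},{"jaw": 1,"dx": 0.38,"dy": -0.008,"dz": 0.003,"spin": 0},{"jaw": 1,"dx": 0.38,"dy": -0.008,"dz": 0.003,"spin": 0}]'

```text
t: 21.65
ee_pos: [488.0, 205.1, 140.6]
ee_rot: [0.521, 0.487, 0.516, -0.474]
ft_force: [0.1, 0.4, -3.4]
finger_gap: 57.1
```

Call:
jog_arm --steps '[{"jaw": 1,"dx": 0.02,"dy": 0,"dz": 0,"spin": 0},{"jaw": 1,"dx": 0.04,"dy": 0,"dz": 0,"spin": 0},{"jaw": 1,"dx": 0.06,"dy": 0,"dz": 0,"spin": 0},{"jaw": 1,"dx": 0.08,"dy": 0,"dz": 0,"spin": 0},{"jaw": 1,"dx": 0.095,"dy": 0,"dz": 0,"spin": 0},{"jaw": 1,"dx": 0.11,"dy": 0,"dz": 0,"spin": 0},{"jaw": 1,"dx": 0.12,"dy": 0,"dz": 0,"spin": 0},{"jaw": 1,"dx": 0.125,"dy": 0,"dz": 0,"spin": 0},{"jaw": 1,"dx": 0.125,"dy": 0,"dz": 0,"spin": 0},{"jaw": 1,"dx": 0.125,"dy": 0,"dz": 0,"spin": 0}]'

```text
t: 22.65
ee_pos: [488.5, 205.3, 115.8]
ee_rot: [0.521, 0.487, 0.516, -0.474]
ft_force: [-0.8, -0.1, -2.1]
finger_gap: 57.4
```

Call:
jog_arm --steps '[{"jaw": 1,"dx": 0.005,"dy": 0,"dz": 0,"spin": 0},{"jaw": 1,"dx": 0.01,"dy": 0,"dz": 0,"spin": 0},{"jaw": 1,"dx": 0.015,"dy": 0,"dz": 0,"spin": 0},{"jaw": 1,"dx": 0.02,"dy": 0,"dz": 0,"spin": 0},{"jaw": 1,"dx": 0.025,"dy": 0,"dz": 0,"spin": 0},{"jaw": 1,"dx": 0.03,"dy": 0,"dz": 0,"spin": 0},{"jaw": 1,"dx": 0.035,"dy": 0,"dz": 0,"spin": 0},{"jaw": 1,"dx": 0.04,"dy": 0,"dz": 0,"spin": 0},{"jaw": 1,"dx": 0.045,"dy": 0,"dz": 0,"spin": 0},{"jaw": 1,"dx": 0.045,"dy": 0,"dz": 0,"spin": 0}]'

```text
t: 23.65
ee_pos: [488.4, 205.3, 106.5]
ee_rot: [0.521, 0.487, 0.516, -0.474]
ft_force: [-0.5, 0.3, -3.4]
finger_gap: 57.0
```

Call:
jog_arm --steps '[{"jaw": 1,"dx": 0.005,"dy": 0,"dz": 0,"spin": 0},{"jaw": 1,"dx": 0.01,"dy": 0,"dz": 0,"spin": 0},{"jaw": 1,"dx": 0.015,"dy": 0,"dz": 0,"spin": 0},{"jaw": 1,"dx": 0.02,"dy": 0,"dz": 0,"spin": 0},{"jaw": 1,"dx": 0.025,"dy": 0,"dz": 0,"spin": 0},{"jaw": 1,"dx": 0.025,"dy": 0,"dz": 0,"spin": 0},{"jaw": 1,"dx": 0.025,"dy": 0,"dz": 0,"spin": 0},{"jaw": 1,"dx": 0.025,"dy": 0,"dz": 0,"spin": 0},{"jaw": 1,"dx": 0.025,"dy": 0,"dz": 0,"spin": 0},{"jaw": 1,"dx": 0.025,"dy": 0,"dz": 0,"spin": 0}]'

```text
t: 24.65
ee_pos: [488.6, 205.4, 101.7]
ee_rot: [0.521, 0.487, 0.516, -0.474]
ft_force: [0.6, 0.3, -2.3]
finger_gap: 57.1
```

Call:
jog_arm --steps '[{"jaw": 1,"dx": 0.005,"dy": 0,"dz": 0,"spin": 0},{"jaw": 1,"dx": 0.01,"dy": 0,"dz": 0,"spin": 0},{"jaw": 1,"dx": 0.015,"dy": 0,"dz": 0,"spin": 0},{"jaw": 1,"dx": 0.02,"dy": 0,"dz": 0,"spin": 0},{"jaw": 1,"dx": 0.025,"dy": 0,"dz": 0,"spin": 0},{"jaw": 1,"dx": 0.025,"dy": 0,"dz": 0,"spin": 0},{"jaw": 1,"dx": 0.025,"dy": 0,"dz": 0,"spin": 0},{"jaw": 1,"dx": 0.025,"dy": 0,"dz": 0,"spin": 0},{"jaw": 1,"dx": 0.025,"dy": 0,"dz": 0,"spin": 0},{"jaw": 1,"dx": 0.025,"dy": 0,"dz": 0,"spin": 0}]'

```text
t: 25.65
ee_pos: [489.1, 205.6, 98.3]
ee_rot: [0.522, 0.487, 0.515, -0.474]
ft_force: [-2.3, -0.3, 9.2]
finger_gap: 57.2
```

Touched at z ≈ 98: force went from -3 to +9 N, which fits the estimate of 94. I'll press 1 mm more and open.

Call:
jog_arm --steps '[{"jaw": 1,"dx": 0.005,"dy": 0,"dz": 0,"spin": 0},{"jaw": 1,"dx": 0.005,"dy": 0,"dz": 0,"spin": 0},{"jaw": -0.3,"dx": 0,"dy": 0,"dz": 0,"spin": 0},{"jaw": -0.4,"dx": 0,"dy": 0,"dz": 0,"spin": 0},{"jaw": -0.5,"dx": 0,"dy": 0,"dz": 0,"spin": 0},{"jaw": -0.6,"dx": 0,"dy": 0,"dz": 0,"spin": 0},{"jaw": -0.8,"dx": 0,"dy": 0,"dz": 0,"spin": 0},{"jaw": -1,"dx": 0,"dy": 0,"dz": 0,"spin": 0},{"jaw": -1,"dx": 0,"dy": 0,"dz": 0,"spin": 0},{"jaw": -1,"dx": 0,"dy": 0,"dz": 0,"spin": 0}]'

```text
t: 26.65
ee_pos: [488.7, 205.4, 96.5]
ee_rot: [0.521, 0.487, 0.516, -0.474]
ft_force: [-0.1, -0.7, 0.8]
finger_gap: 85.2
```

```bash
python3 -c "
from h import *
from workcell import cams
s,R=plan((488.3,205,250))
for n in('scene',):
  c=cams.read_camera(n);cv2.imwrite('pics/%s8.png'%n,cv2.resize(c['frame'][50:240,280:440,::-1],None,fx=3,fy=3))"
```

```text
t 26.65 pos [488.7 205.4  96.5] shift/200 [-0.7672  0.0118 -0.0028] jaw az -1.495 F [-0.1 -0.7  0.8] gap 85.2 R [[0.018, 0.997, 0.076], [0.008, 0.076, -0.997], [-1.0, 0.018, -0.006]]
```

View pics/scene8.png

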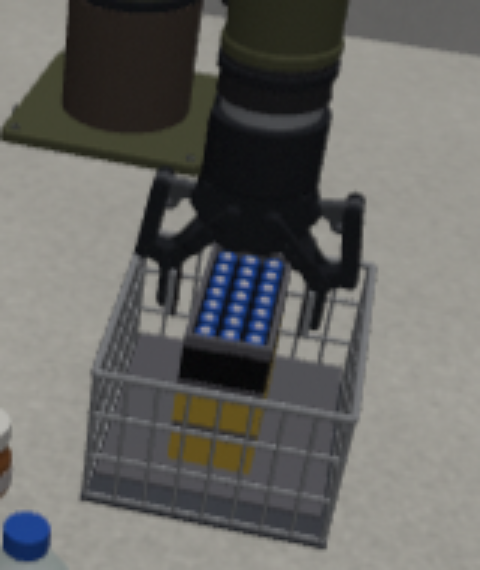

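The rack lies squarely on the pile with the fingers open and clear on both sides. Next I rise straight up and retreat toward the robot's right.

Call:
jog_arm --steps '[{"jaw": -1,"dx": -0.03,"dy": 0,"dz": 0,"spin": 0},{"jaw": -1,"dx": -0.08,"dy": 0,"dz": 0,"spin": 0},{"jaw": -1,"dx": -0.15,"dy": 0,"dz": 0,"spin": 0},{"jaw": -1,"dx": -0.25,"dy": 0,"dz": 0,"spin": 0},{"jaw": -1,"dx": -0.37,"dy": 0,"dz": 0,"spin": 0},{"jaw": -1,"dx": -0.5,"dy": 0,"dz": 0,"spin": 0},{"jaw": -1,"dx": -0.63,"dy": 0,"dz": 0,"spin": 0},{"jaw": -1,"dx": -0.75,"dy": 0,"dz": 0,"spin": 0},{"jaw": -1,"dx": -0.8,"dy": 0,"dz": 0,"spin": 0},{"jaw": -1,"dx": -0.8,"dy": 0,"dz": 0,"spin": 0}]'

```text
t: 27.7
ee_pos: [486.9, 204.6, 258.6]
ee_rot: [0.522, 0.488, 0.515, -0.473]
ft_force: [0.5, -0.0, -0.1]
finger_gap: 85.4
```

Call:
jog_arm --steps '[{"jaw": -1,"dx": 0,"dy": -0.1,"dz": 0.1,"spin": 0},{"jaw": -1,"dx": 0,"dy": -0.2,"dz": 0.25,"spin": 0},{"jaw": -1,"dx": 0,"dy": -0.3,"dz": 0.4,"spin": 0},{"jaw": -1,"dx": 0,"dy": -0.3,"dz": 0.55,"spin": 0},{"jaw": -1,"dx": 0,"dy": -0.3,"dz": 0.7,"spin": 0},{"jaw": -1,"dx": 0,"dy": -0.3,"dz": 0.85,"spin": 0},{"jaw": -1,"dx": 0,"dy": -0.3,"dz": 0.95,"spin": 0},{"jaw": -1,"dx": 0,"dy": -0.3,"dz": 1,"spin": 0},{"jaw": -1,"dx": 0,"dy": -0.3,"dz": 1,"spin": 0},{"jaw": -1,"dx": 0,"dy": -0.3,"dz": 1,"spin": 0}]'

```text
t: 28.7
ee_pos: [440.0, 20.7, 253.9]
ee_rot: [0.52, 0.489, 0.506, -0.484]
ft_force: [-0.1, 0.6, 0.4]
finger_gap: 85.3
```

```bash
python3 -c "
from h import *
from workcell import cams
s,R=plan((488.3,205,250))
for n in('scene','top'):
  c=cams.read_camera(n);np.savez(n+'5.npz',**c);cv2.imwrite('pics/%s9.png'%n,cv2.resize(c['frame'][:,:,::-1],None,fx=1.5,fy=1.5))
cv2.imwrite('pics/bz9.png',cv2.resize(c['frame'][190:320,110:240,::-1],None,fx=4.3,fy=4.3,interpolation=cv2.INTER_CUBIC))"
```

```text
t 28.7 pos [440.   20.7 253.9] shift/200 [ 0.0161  0.2896 -0.9075] jaw az -1.518 F [-0.1  0.6  0.4] gap 85.3 R [[0.018, 0.998, 0.053], [-0.009, 0.053, -0.999], [-1.0, 0.018, 0.01]]
```

View pics/scene9.png

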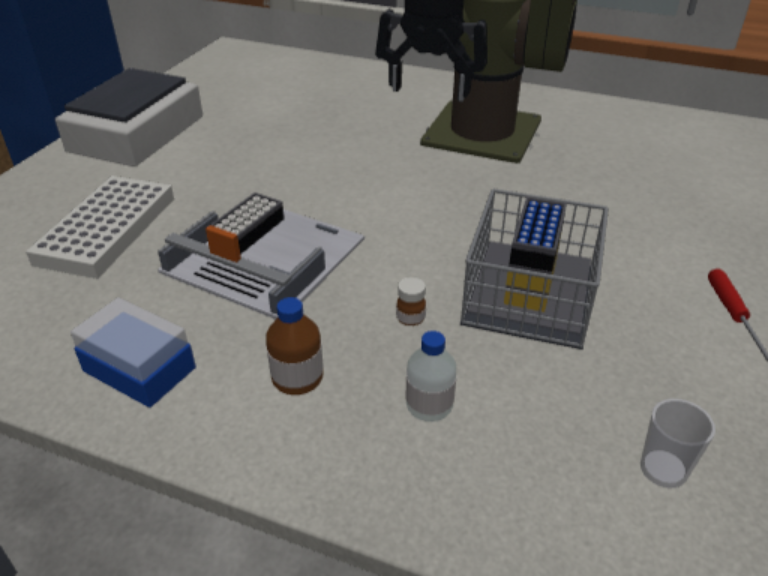

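View pics/bz9.png

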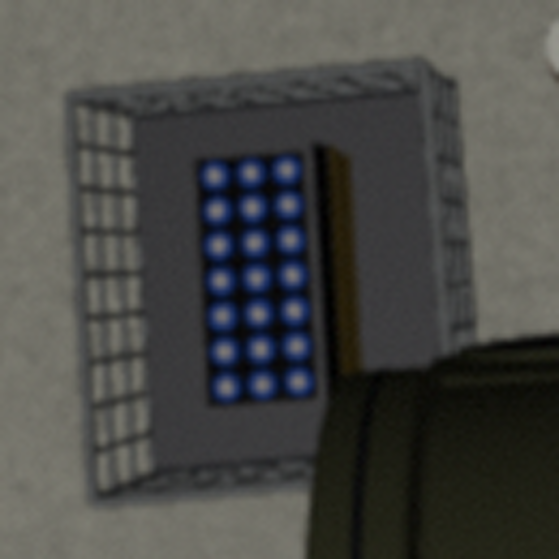

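The rack lies flat in the basket, with its middle cap at zoom px (256,279). Jar and bottles are upright, the bar is back and the white rack is in place. I'll check the placement numerically.

Run:
```python
from h import *
T=dict(np.load("top5.npz"));S=dict(np.load("scene5.npz"))
np.set_printoptions(suppress=True,precision=1)
bz=lambda p:np.array(p)/4.3+[110,190]-0.38
m,a,b=rays(T,[bz(p) for p in[(256,279),(252,172),(262,384)]],133)
d=m[:2]-[488.1,205.5];c,s=np.cos(.075),np.sin(.075)
print(m,"in basket",[c*d[0]+s*d[1],-s*d[0]+c*d[1]],"yaw",np.arctan2(*(a-b)[1::-1]))
print("scene centre",ray(S,(540/1.5,226/1.5),133))
f=T["frame"].astype(int)
o=(f[...,0]>1.8*f[...,2])&(f[...,0]>f[...,1]*1.7)&(f[...,0]>70)
for bl in blobs(o,30): 
  p=ray(T,bl[1],100); e=p[:2]-[514.2,-206.6]; print("orange",p,"bar",e@[.9923,-.1237]-44)
```

```text
[488.3 204.1 133. ] in basket [np.float64(0.07549164525693161), np.float64(-1.3614723212312905)] yaw 0.05667741344758115
scene centre [500.9 207.3 133. ]
orange [ 630.3 -220.3  100. ] bar 72.86641930882757
orange [401.6 443.9 100. ] bar -236.17481163088263
```

```bash
python3 -c "
from workcell import robot
print(robot.job_done())"
```

```text
the job is handed in; nothing more can be done
None
```

I pushed the bar back to its stop, lifted the blue-capped rack out, and lowered it onto the pile. It touched at about z = 98 mm, with the force going from -3 to +9 N. I then let go, moved clear and handed the job in at about 29 s.

**Last checks:**
- **Placement:** the top view puts the rack about 0 mm along and -1 mm across from the basket centre. Its yaw is 0.057 rad, against 0.075 rad for the basket.
- **Level:** I judged this by eye only; in the pictures the rack lies flat.
- **Bar:** measured at about 73 mm back.
- **Everything else:** by eye, the white rack is still in its bay, and the jar and both bottles are upright. Nothing touches the robot.

**Two things did not go cleanly:**
- **Tilt on the way:** joint 6 hit its limit while carrying the rack and left the tool tilted about 0.07 rad. I took that out in free air against the opposite limit, leaving about 0.02 rad before lowering.
- **Disagreeing check:** a rough scene-view reading put the rack's centre about 12 mm further along x than the top view. That pixel was picked by eye in a slanted view, so I trusted the top view.

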